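Set the label stop four clicks on

ROBOT

A 6-joint arm with a two-finger parallel gripper is mounted at the origin on a cart in front of the work surface, level with it; the furniture and walls round the work are solid. World frame = base frame: x ahead of the robot, y to its left, z up, the work surface at z = 0. Lengths are in mm, angles in rad, forces in N, time in s.
With the tool pointing down it reaches from about 350 to 875 mm from the base axis. Payload 4.2 kg.
Tool frame: the origin (TCP) lies midway between the tips of the shut fingers; the grasp point (between the pads) lies 19 mm behind it; z points along the fingers, y is the line along which they close (so a half turn about z gives the same grasp; the last joint's range is limited). The gripper opens to 85 mm and grips with 20 to 120 N. Pads are 22 mm wide; open, the fingers measure 114 mm over their backs; the gripper's body (76 mm by 85 mm) begins 54 mm behind the grasp point. The pads swing forward as they close: fully open they stand 13 mm farther back than shut.
Start: joints at [-1.075, 0.385, 0.008, 0, -1.194, -0.259], TCP at [146.638, -607.533, 231.312] pointing down, gripper open.
Joint ranges: [-3.14, 3.14], [-1.21, 2.06], [-1.07, 1.41], [-3.16, 2.05], [-2.99, -0.16], [-3.1, 3.1]. Speed limits (rad/s): [2.79, 2.79, 3.14, 3.14, 3.14, 3.14].

INTERFACE

Orientations are given as a unit quaternion [x, y, z, w].
In Python, from bench import read_state, get_image, job_done gives the robot as it stands.
- The arm moves only by the tool servo_tool, never from a script. Its arguments are lists of equal length, an entry for each row: "rotation": the turn, a rotation vector about the world's x, y, z scaled (see below), a list of three; "slide": the shift along the world's x, y, z scaled (see below), a list of three; "grip": the opening, from -1 (shut) to 1 (fully open). In form: {"rotation": [[rx, ry, rz], ...], "slide": [[tx, ty, tz], ...], "grip": [grip, ...]}. A call has 1 to 8 rows; each row is the pose to reach, as a shift and turn from the pose commanded when the call began, turning the shorter way round; what a row does not reach only later rows make up. The controller multiplies each number of a shift by 0.2 m and each number of a turn by 360 degrees. A row lasts 1/8 s, in which the tool goes at most 62.5 mm and 10.7 degrees, less where a joint would pass 70% of its speed; a pose out of reach is approached as far as the arm can. A call with a number of a shift or a turn outside -1 to 1 is refused whole. A call with a gripper value outside its range is refused whole. The fingers move at their own pace and stop on an object; the grip force is fixed at half the most. Time passes only in rows, so rows that repeat a pose let the fingers close. It gives the time, the measured TCP pose, the force, the opening and the grip force at its end, in the units of the state.
- read_state(): the state, without advancing time (a new reading comes with each control period).
- get_image(name): name is "scene" or "top"; returns a dict with "image" (384x512x3 uint8, red, green, blue), "depth" (384x512 float32, mm along the optical axis (not along the pixel's ray), 0 where there is no reading), "camera_matrix" (3x3 intrinsics, pixels), "k1" (the pictures are not rectified: a ray, as slopes to the right and down, at radius r is drawn at 1 + k1 r^2 times it, then the intrinsics apply), "rvec" (rotation vector, rad) and "tvec" (3), from world to camera coordinates, as OpenCV has them. Camera axes: x right, y down, z forward; pixel columns grow to the right and rows downward; lengths in mm; the calibration is good to about 2 mm. A picture is of the moment at which its call begins.
- job_done(): hands the job in; it is judged then, once.
The state is a dict: "clock": time; "joints": joint angles; "joint_vel": joint speeds; "joint_efforts": joint torques, N m; "position": TCP position; "ee_rot": TCP orientation; "contact_force": force on the tool from outside, world axes, zero at the start; "wrist_torque": the same for the moment, N m; "gripper_width": finger opening in mm; "grasp_force": force on a finger pad.
Only numpy, scipy, OpenCV 4.12 (cv2) and the standard library are available. Lean on these libraries where they do the work, as an engineer would, in place of code of your own. Each camera call takes 0.05 s, during which the arm holds its last target. There are 200 camera calls.

TASK

The next batch of bottles needs its labels four clicks further over: turn the black click-stop dial of the label-stop adjuster exactly four clicks clockwise, seen from above, from wherever it stands, by pushing its raised pointer fin round with a fingertip, and leave it resting in that fourth click. Do not go on past it into the fifth click, do not pinch the fin between the fingers, do not push the sliding label stop itself, and leave the things lying round it where they are.

Things in the scene. Friction and masses are not known exactly. Their poses are not given: they have to be found in the camera images.
- adjuster: Fixed label-stop adjuster: grey housing 150 x 150 x 32 mm, an aluminium track up to 21 mm high along its +x side (to x = 140 mm). Origin on the dial's vertical axis at table height, z up; yaw varies. The black dial on it is a disc 100 mm across, its top 46 mm above the table, with a hub 26 mm across and 8 mm higher.
- dial (a joint): Dial angle in rad, grows clockwise seen from above. 11 click stops, one each 0.5236 rad (30 degrees), at 0 to 5.236; starts at rest in one of the first four. At 0 the fin points along the adjuster's +y, at 1.571 along its +x. Once halfway to the next stop it snaps over by itself, ahead of the finger, and stays in a stop when let go. Takes about 0.12 N m, 3 N at 40 mm from the axis, a little more when fast.
- fin_tip (a point): Outer end of the dial's pointer fin, 50 mm from the axis, 59 mm above the table. The fin is a grey radial bar with a white line on top, 14 mm wide, upright flat sides, from 8 mm behind the axis to 54 mm out, 46 to 72 mm above the table; it stands on the flat top of the dial.
- fin_lead: The leading half of the fin: a 6 mm thick plate along its clockwise flat side (x = +7 mm), not to be pressed. The side to push is the other one, the flat at x = -7 mm. Origin on the dial's axis at table height, turning with the dial; its y axis runs along the fin to its tip.
- label_stop: The sliding label stop: an aluminium upright 28 x 8 mm on a steel slide, top 51 mm above the table, on the track. Its origin is not on it: the upright stands at x = 113 mm, y = -18 mm in its frame, which has the adjuster's axes. Driven by the dial along the adjuster's +y, 4 mm a click. Not to be pushed.
- bottle: Bystander: blue bottle with a black cap, 75 mm across, 213 mm tall, upright left of the adjuster. Origin at the centre of its underside.
- cap_a: Bystander: black bottle cap, 33 mm across, 26 mm high, right of the adjuster. Origin at the centre of its underside.
- cap_b: Bystander: black bottle cap, 33 mm across, 26 mm high, left of the adjuster. Origin at the centre of its underside.
- tape: Bystander: roll of brown tape, 73 mm across, 48 mm high, lying flat right of the adjuster. Origin at the centre of its underside.
- wrench: Bystander: white ring-ended cap wrench, 164 mm long, 54 mm wide, 16 mm thick, lying right of the adjuster. Origin at the centre of its underside.
- marker: Bystander: red and white marker pen, 144 mm long, 17 mm thick, lying in front of the adjuster. Origin at the centre of its underside.

How it is judged (in metres and radians):
On the way:
1. a finger pushes the fin on, past the third click (distance of fin_tip from where it was at the start of the episode above 0.0716 m and contact force between the fingers and adjuster above 0.3 N).
At the end, for the whole second after the job is handed in: The dial rests four click stops clockwise of where it started (within a quarter of a click) and is still (distance of fin_tip from where it was at the start of the episode between 0.0831 and 0.0897 m and value of joint dial between 1.88496 and 3.92699 rad and velocity of joint dial between -0.1 and 0.1 rad/s); the robot touches nothing.
It fails at once if the dial is turned past its fourth click, over into the fifth (distance of fin_tip from where it was at the start of the episode above 0.0934 m).
It fails at once if the fin is pinched: the fingers press its leading side too (over 5 N) (contact force between the fingers and fin_lead above 5 N).
It fails at once if the robot pushes the label stop itself (over 2 N) (contact force between any of the arm, the fingers and label_stop above 2 N).
It fails at once if a thing lying round the adjuster is shifted more than 15 mm, lifted, or the bottle tipped (distance of any of bottle, cap_a, cap_b, tape, wrench, marker from where it was at the start of the episode above 0.015 m or angle between bottle's own z axis and vertical above 0.3 rad).
It also fails if it takes over 45 s, if anything falls off the work surface, if the arm or the gripper's body presses on something with over 40 N, if the wrist force passes 120 N, or if a joint passes its speed limit or range.

## Working session

There is one attempt and no reset: what is moved stays moved. The work goes in short steps, Python scripts to look and compute and a tool call to move; the robot and the scene stay as the last step left them, time stands still between calls to the robot, and variables do not carry over. Pictures are saved under pics/ and viewed, at most 10 in all, crops included, and the job is handed in when it is done.

Besides the shell and the picture viewer there is one more tool, called after ">>>" by a JSON object that holds its "fn" and its "kwargs", one argument or row to a line. servo_tool: Moves the arm, as the interface text tells. Shifts and turns lie within -1 to 1; 1 stands for 0.2 m of shift or 360 degrees of turn. Its arguments: {"type":"object","properties":{"rotation":{"type":"array","items":{"type":"array","items":{"type":"number","minimum":-1,"maximum":1}}},"slide":{"type":"array","items":{"type":"array","items":{"type":"number","minimum":-1,"maximum":1}}},"grip":{"type":"array","items":{"type":"number"}}},"required":["rotation","slide","grip"]}

```bash
mkdir -p pics; cat > h.py <<'E'
import numpy as np, cv2
from bench import read_state,get_image,job_done
def cam(n):
    d=get_image(n); R=cv2.Rodrigues(np.array(d["rvec"],float))[0]; return d,R,np.array(d["tvec"],float).ravel()
def undist(d,uv):
    K=np.array(d["camera_matrix"]); uv=np.atleast_2d(np.array(uv,float))
    return cv2.undistortPoints(uv.reshape(-1,1,2),K,np.array([d["k1"],0,0,0.])).reshape(-1,2)
def plane(c,uv,z):
    d,R,t=c; n=undist(d,uv); r=np.c_[n,np.ones(len(n))]@R; o=-R.T@t
    return o+r*((z-o[2])/r[:,2])[:,None]
def cloud(c):
    d,R,t=c; D=d["depth"]; v,u=np.mgrid[:D.shape[0],:D.shape[1]]
    n=undist(d,np.c_[u.ravel(),v.ravel()]); p=np.c_[n,np.ones(len(n))]*D.reshape(-1,1)
    return ((p-t)@R).reshape(*D.shape,3)
def save(d,name): cv2.imwrite("pics/"+name,cv2.cvtColor(d["image"],cv2.COLOR_RGB2BGR))
E
python3 - <<'E'
from h import *
for n in("scene","top"):
    c=cam(n); save(c[0],n+"1.png"); print(n,-c[1].T@c[2],c[0]["k1"])
print(read_state())
E
```

```text
scene [167.31126136 352.42419113 714.39844725] -0.04943211275001637
top [ 367.82021232 -101.43802336 1069.89055717] 0.03632052709151895
{'clock': 0.1, 'joints': array([-1.07540211e+00,  3.85465844e-01,  6.77888494e-03, -4.07941766e-04,
       -1.19400194e+00, -2.58601420e-01]), 'joint_vel': array([ 0.00036265, -0.00051091,  0.00345299,  0.00211045, -0.00068107,
        0.00055452]), 'joint_efforts': array([-4.26217539e-04, -3.93318772e+01,  1.88929582e+01,  4.19792488e+00,
       -2.63515838e-03,  3.01570630e-06]), 'position': array([ 146.50845152, -607.05829561,  230.34974437]), 'ee_rot': array([-1.18045226e-01,  9.93007751e-01,  9.49624312e-04, -1.72079390e-04]), 'contact_force': array([-0.14613183,  0.16119356, -0.52325918]), 'wrist_torque': array([-0.00323532, -0.01532062, -0.01008943]), 'grasp_force': 0.0, 'gripper_width': 85.31667391945659}
```

View pics/top1.png

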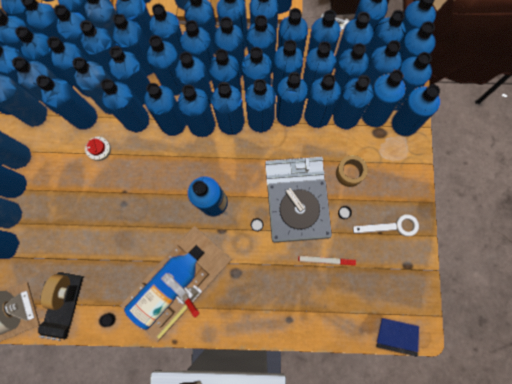

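View pics/scene1.png

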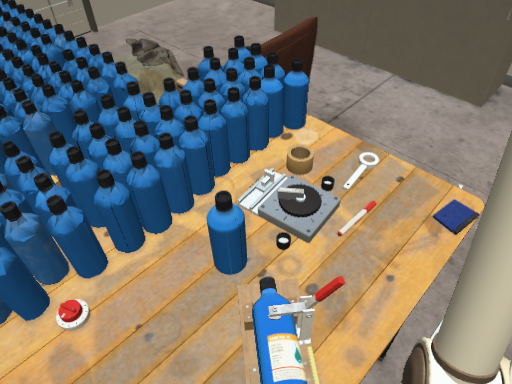

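Both views show the adjuster with its dial near top pixel (299,208), the fin pointing up-left to about (290,190), and the track at the top (+x). I'll measure it next.

```bash
python3 - <<'E'
from h import *
c=cam("top"); P=cloud(c); im=c[0]["image"]
roi=np.zeros(im.shape[:2],bool); roi[150:250,240:365]=1
g=im.astype(int).sum(2)
for n,c in(("top",c),("scene",cam("scene"))):
    P=cloud(c); im=c[0]["image"].astype(int)
    dx=np.hypot(P[...,0]-560,P[...,1]+165)
    if n=="top": print(plane(c,[[299,208],[291,190],[267,182],[327,178],[330,238],[271,241]],46))
    z=P[...,2]
    m=(z>60)&(z<85)&(dx<90)
    q=P[m]; print(n,"fin pts",len(q),np.median(q,0) if len(q) else 0)
    if len(q)>5:
        mu=q[:,:2].mean(0); w,V=np.linalg.eigh(np.cov((q[:,:2]-mu).T)); print(mu,np.sqrt(w),V[:,1])
        s=(q[:,:2]-mu)@V[:,1]; print(s.min(),s.max())
    # dark disc
    m=(im.max(2)<60)&(z>35)&(z<60)&(dx<90)
    if m.sum()>20:
        k=cv2.morphologyEx(m.astype(np.uint8),cv2.MORPH_OPEN,np.ones((3,3)))
        cs=cv2.findContours(k,0,2)[0]; cc=max(cs,key=cv2.contourArea)
        hp=plane(c,cv2.convexHull(cc).reshape(-1,2),46)
        print("disc",cv2.minEnclosingCircle(hp[:,:2].astype(np.float32)), cv2.fitEllipse(hp[:,:2].astype(np.float32)))
    m=(z>24)&(z<40)&(dx<130); 
    hp=P[m][:,:2].astype(np.float32); print("housing",cv2.minAreaRect(hp))
d=cam("top")[0]; x=cv2.resize(d["image"][145:250,250:370],None,fx=5,fy=5,interpolation=cv2.INTER_CUBIC); cv2.imwrite("pics/crop.png",x[...,::-1])
E
```

```text
[[ 546.20085933 -183.96062609   46.        ]
 [ 591.26902968 -163.36584726   46.        ]
 [ 609.99228715 -102.70842098   46.        ]
 [ 624.97198947 -253.45795321   46.        ]
 [ 474.31565081 -260.48350708   46.        ]
 [ 462.5793163  -116.7279831    46.        ]]
top fin pts 163 [ 563.06096992 -171.85293491   71.34946929]
[ 562.76511643 -171.30610954] [ 4.39293584 18.03553739] [-0.80694277 -0.59062963]
-31.220037835254654 30.072418163290674
housing ((561.1674194335938, -191.2432861328125), (208.09507751464844, 227.9622039794922), 71.58760833740234)
scene fin pts 198 [ 560.71160207 -166.79051226   70.90382234]
[ 560.42241599 -167.05269922] [ 4.34465454 17.65134167] [-0.80795559 -0.58924338]
-30.16697620952296 30.229051752249376
disc ((538.16748046875, -177.5453338623047), 51.283355712890625) ((538.7682495117188, -177.04347229003906), (98.88456726074219, 101.81665802001953), 31.899869918823242)
housing ((535.77099609375, -175.9287109375), (201.97003173828125, 217.65760803222656), 43.3450927734375)
```

View pics/crop.png

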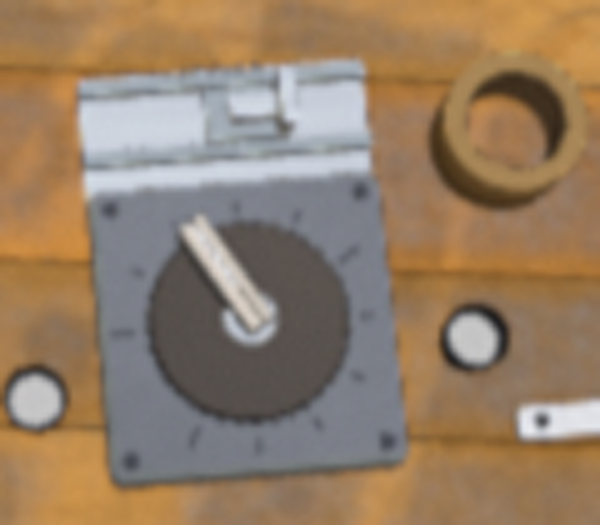

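The crop shows the fin from hub (258,318) to tip (192,225). The depth data puts its direction at about 36° from world +x and the axis at about (543,-182). Yaw is about 5°, so the dial starts at stop 2. I'll move over with the fingers shut and the side face set parallel to the fin.

>>> {"fn": "servo_tool", "kwargs": {
  "rotation": [
    [0,0,0.02],
    [0,0,0.04],
    [0,0,0.06],
    [0,0,0.08],
    [0,0,0.104],
    [0,0,0.104]
  ],
  "slide": [
    [0.13,0.15,0],
    [0.27,0.31,0],
    [0.41,0.47,0],
    [0.55,0.64,0],
    [0.68,0.79,0],
    [0.68,0.79,0]
  ],
  "grip": [-1,-1,-1,-1,-1,-1]
}}

```text
clock: 1.0
position: [283.9, -448.0, 231.6]
ee_rot: [-0.432, 0.902, -0.0, 0.0]
contact_force: [0.5, -0.7, 0.6]
gripper_width: -0.1
grasp_force: 0.0
```

>>> {"fn": "servo_tool", "kwargs": {
  "rotation": [
    [0,0,0.02],
    [0,0,0.04],
    [0,0,0.06],
    [0,0,0.08],
    [0,0,0.104],
    [0,0,0.104]
  ],
  "slide": [
    [0.13,0.15,0],
    [0.27,0.31,0],
    [0.41,0.47,0],
    [0.55,0.64,0],
    [0.68,0.79,0],
    [0.68,0.79,0]
  ],
  "grip": [-1,-1,-1,-1,-1,-1]
}}

```text
clock: 1.75
position: [419.8, -290.7, 231.2]
ee_rot: [-0.698, 0.716, -0.0, -0.0]
contact_force: [-0.4, -0.9, -0.5]
gripper_width: -0.2
grasp_force: 0.0
```

>>> {"fn": "servo_tool", "kwargs": {
  "rotation": [
    [0,0,0.02],
    [0,0,0.04],
    [0,0,0.06],
    [0,0,0.08],
    [0,0,0.104],
    [0,0,0.104]
  ],
  "slide": [
    [0.13,0.15,-0.06],
    [0.27,0.31,-0.12],
    [0.41,0.47,-0.2],
    [0.55,0.64,-0.3],
    [0.67,0.785,-0.4],
    [0.67,0.785,-0.4]
  ],
  "grip": [-1,-1,-1,-1,-1,-1]
}}

```text
clock: 2.5
position: [552.6, -134.2, 149.1]
ee_rot: [0.891, -0.455, -0.002, 0.001]
contact_force: [-0.5, 0.8, 0.3]
gripper_width: -0.2
grasp_force: 0.0
```

```bash
python3 - <<'E'
from h import *
s=read_state(); print(s["position"],s["ee_rot"],s["joints"],s["contact_force"],s["gripper_width"],s["clock"])
from scipy.spatial.transform import Rotation as R
m=R.from_quat(s["ee_rot"]).as_matrix(); print(np.degrees(np.arctan2(m[1,1],m[0,1])))
ims=[]
for n in("scene","top"):
    c=cam(n); P=cloud(c)
    px=cv2.projectPoints(np.array([[545.,-182,46]]),np.array(c[0]["rvec"],float),c[2],np.array(c[0]["camera_matrix"]),np.array([c[0]["k1"],0,0,0.]))[0].ravel().astype(int)
    x=c[0]["image"][px[1]-60:px[1]+60,px[0]-60:px[0]+60]; ims.append(cv2.resize(x,(400,400),interpolation=2))
cv2.imwrite("pics/near1.png",np.hstack(ims)[...,::-1])
E
```

```text
[ 552.61302624 -134.15569852  149.13262557] [ 0.89051256 -0.45495432 -0.00176364  0.00091579] [ 4.66003446e-02  3.64180979e-01 -2.45704470e-01 -1.93294087e-04
 -9.64882182e-01  5.79662523e-01] [-0.45511348  0.79331196  0.32459674] -0.19972472606206698 2.5
-144.1238922706594
```

View pics/near1.png

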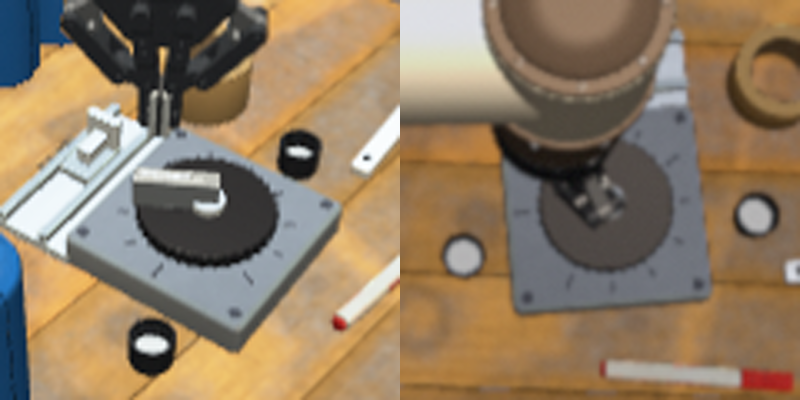

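The left image shows the gripper above the dial, with the fin at (175,180) and the label stop at (100,130). The right image shows the gripper hiding the fin. Descending on the trailing side.

>>> {"fn": "servo_tool", "kwargs": {
  "rotation": [
    [0,0,0],
    [0,0,0],
    [0,0,0],
    [0,0,0],
    [0,0,0],
    [0,0,0]
  ],
  "slide": [
    [0,0,-0.1],
    [0,0,-0.2],
    [0,0,-0.3],
    [0,0,-0.4],
    [0,0,-0.46],
    [0,0,-0.46]
  ],
  "grip": [-1,-1,-1,-1,-1,-1]
}}

```text
clock: 3.35
position: [552.0, -135.5, 59.1]
ee_rot: [0.89, -0.456, -0.0, 0.0]
contact_force: [-0.4, -0.5, 0.3]
gripper_width: 0.1
grasp_force: 0.0
```

```bash
python3 - <<'E'
from h import *
s=read_state(); print(s["position"],s["contact_force"])
c=cam("scene"); x=c[0]["image"][140:250,230:360]; cv2.imwrite("pics/near2.png",cv2.resize(x,None,fx=5,fy=5,interpolation=2)[...,::-1])
# sweep targets relative to commanded start
C=np.array([543,-182.5]); p0=np.array([552.7,-134.6])
for off,phi in [(33,36),(18,36),(18,26),(18,16),(18,6),(18,-4),(18,-14),(18,-24),(18,-34),(18,-44),(18,-54),(18,-64),(18,-70),(18,-74),(18,-78)]:
    a=np.radians(phi); p=C+36*np.array([np.cos(a),np.sin(a)])+off*np.array([-np.sin(a),np.cos(a)])
    print(phi,p.round(1),((p-p0)/200).round(3),round((phi-36)/360,4))
E
```

```text
[ 552.03527169 -135.45130648   59.13644616] [-0.36743174 -0.45217187  0.26885986]
36 [ 552.7 -134.6] [ 0. -0.] 0.0
36 [ 561.5 -146.8] [ 0.044 -0.061] 0.0
26 [ 567.5 -150.5] [ 0.074 -0.08 ] -0.0278
16 [ 572.6 -155.3] [ 0.1   -0.103] -0.0556
6 [ 576.9 -160.8] [ 0.121 -0.131] -0.0833
-4 [ 580.2 -167.1] [ 0.137 -0.162] -0.1111
-14 [ 582.3 -173.7] [ 0.148 -0.196] -0.1389
-24 [ 583.2 -180.7] [ 0.153 -0.23 ] -0.1667
-34 [ 582.9 -187.7] [ 0.151 -0.266] -0.1944
-44 [ 581.4 -194.6] [ 0.144 -0.3  ] -0.2222
-54 [ 578.7 -201. ] [ 0.13  -0.332] -0.25
-64 [ 575. -207.] [ 0.111 -0.362] -0.2778
-70 [ 572.2 -210.2] [ 0.098 -0.378] -0.2944
-74 [ 570.2 -212.1] [ 0.088 -0.388] -0.3056
-78 [ 568.1 -214. ] [ 0.077 -0.397] -0.3167
```

View pics/near2.png

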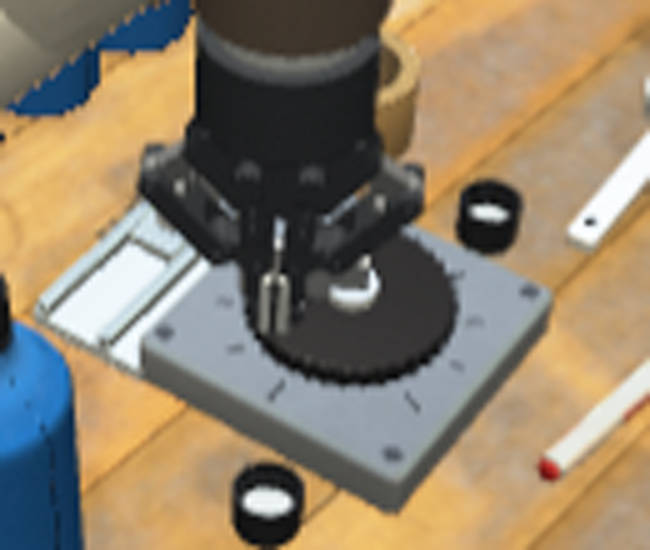

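The fingertips (275,300) are on the near, trailing side of the fin and clear of it. Pushing in stages, starting with about one click.

>>> {"fn": "servo_tool", "kwargs": {
  "rotation": [
    [0,0,0],
    [0,0,0],
    [0,0,-0.014],
    [0,0,-0.028],
    [0,0,-0.042],
    [0,0,-0.056]
  ],
  "slide": [
    [0.022,-0.03,0],
    [0.044,-0.061,0],
    [0.059,-0.07,0],
    [0.074,-0.08,0],
    [0.087,-0.091,0],
    [0.1,-0.103,0]
  ],
  "grip": [-1,-1,-1,-1,-1,-1]
}}

```text
clock: 4.15
position: [573.5, -155.2, 59.9]
ee_rot: [0.796, -0.605, 0.001, -0.001]
contact_force: [-0.3, -0.5, -0.3]
gripper_width: 0.0
grasp_force: 0.0
```

```bash
python3 - <<'E'
from h import *
s=read_state(); print(s["position"],s["contact_force"],s["wrist_torque"])
for n in("scene","top"):
    c=cam(n);P=cloud(c);z=P[...,2];im=c[0]["image"].astype(int)
    m=(z>62)&(z<80)&(np.hypot(P[...,0]-543,P[...,1]+182)<62)&(im.min(2)>90)
    print(n,m.sum(),P[m][:,:2].round(0)[::6].tolist())
x=cam("scene")[0]["image"][140:250,230:360]; cv2.imwrite("pics/near3.png",cv2.resize(x,None,fx=5,fy=5,interpolation=2)[...,::-1])
E
```

```text
[ 573.50735588 -155.17885218   59.89430137] [-0.32043967 -0.52212543 -0.29462732] [-0.02720282 -0.04201624  0.02709847]
scene 85 [[567.0, -173.0], [564.0, -174.0], [553.0, -183.0], [561.0, -174.0], [551.0, -183.0], [564.0, -171.0], [551.0, -175.0], [540.0, -184.0], [552.0, -174.0], [540.0, -181.0], [565.0, -145.0], [541.0, -179.0], [564.0, -144.0], [565.0, -146.0], [563.0, -143.0]]
top 21 [[564.0, -186.0], [555.0, -185.0], [549.0, -189.0], [542.0, -189.0]]
```

View pics/near3.png

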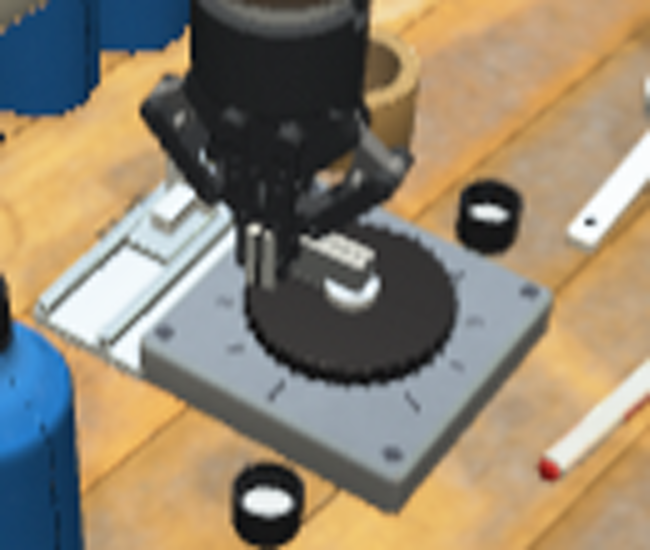

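The fin is now one click on, with its root at (370,262), and has snapped ahead of the finger with no force reading. That matches my geometry, so I'll take the next two clicks.

>>> {"fn": "servo_tool", "kwargs": {
  "rotation": [
    [0,0,-0.021],
    [0,0,-0.042],
    [0,0,-0.062],
    [0,0,-0.083],
    [0,0,-0.104],
    [0,0,-0.125],
    [0,0,-0.146],
    [0,0,-0.167]
  ],
  "slide": [
    [0.016,-0.021,0],
    [0.029,-0.043,0],
    [0.04,-0.067,0],
    [0.048,-0.093,0],
    [0.052,-0.118,0],
    [0.053,-0.145,0],
    [0.05,-0.172,0],
    [0.044,-0.197,0]
  ],
  "grip": [-1,-1,-1,-1,-1,-1,-1,-1]
}}

```text
clock: 5.3
position: [581.9, -194.5, 59.5]
ee_rot: [-0.386, 0.922, -0.0, 0.001]
contact_force: [0.1, -0.2, 0.2]
gripper_width: 0.2
grasp_force: 0.0
```

```bash
python3 - <<'E'
from h import *
s=read_state(); print(s["position"],s["contact_force"],s["joints"])
x=cam("scene")[0]["image"][140:250,230:360]; cv2.imwrite("pics/near4.png",cv2.resize(x,None,fx=5,fy=5,interpolation=2)[...,::-1])
E
```

```text
[ 581.94397045 -194.4524937    59.50097075] [ 0.14064729 -0.16749311  0.1769877 ] [-5.91108187e-02  5.31313587e-01 -2.28034701e-01 -3.07237548e-04
 -8.10413412e-01 -7.17978696e-01]
```

View pics/near4.png

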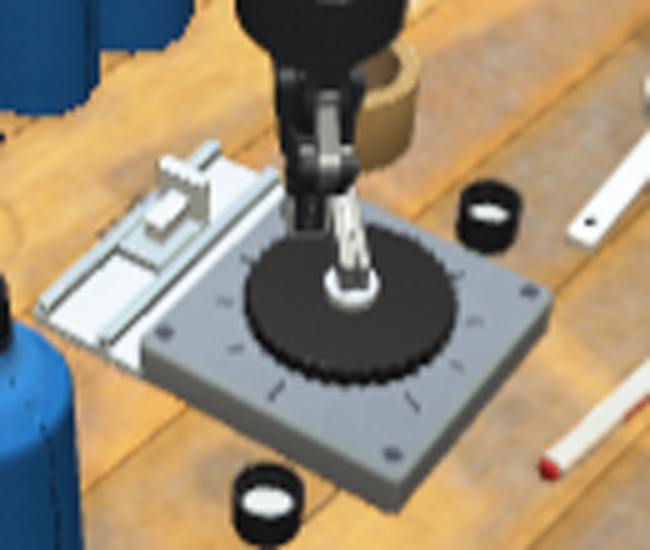

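The fin (345,240) now points away between the gripper and the tape, about three clicks on, again ahead of the finger. Pushing the fourth click gently, just past halfway.

>>> {"fn": "servo_tool", "kwargs": {
  "rotation": [
    [0,0,-0.014],
    [0,0,-0.028],
    [0,0,-0.042],
    [0,0,-0.056],
    [0,0,-0.064],
    [0,0,-0.072],
    [0,0,-0.078],
    [0,0,-0.083]
  ],
  "slide": [
    [-0.007,-0.016,0],
    [-0.014,-0.032,0],
    [-0.023,-0.047,0],
    [-0.033,-0.062,0],
    [-0.039,-0.07,0],
    [-0.046,-0.078,0],
    [-0.051,-0.083,0],
    [-0.056,-0.088,0]
  ],
  "grip": [-1,-1,-1,-1,-1,-1,-1,-1]
}}

```text
clock: 6.35
position: [570.1, -212.2, 59.4]
ee_rot: [-0.137, 0.991, -0.0, -0.0]
contact_force: [0.2, -0.4, 0.7]
gripper_width: -0.1
grasp_force: 0.0
```

```bash
python3 - <<'E'
from h import *
s=read_state(); print(s["position"],s["contact_force"])
for n in("scene","top"):
    c=cam(n);P=cloud(c);z=P[...,2];im=c[0]["image"].astype(int)
    m=(z>66)&(z<77)&(np.hypot(P[...,0]-543,P[...,1]+182)<60)&(im.min(2)>110)
    q=P[m][:,:2]; print(n,len(q))
    if len(q)>8:
        mu=q.mean(0); w,V=np.linalg.eigh(np.cov((q-mu).T)); v=V[:,1]; print(mu,np.sqrt(w),np.degrees(np.arctan(v[1]/v[0])))
E
```

```text
[ 570.13759607 -212.24539055   59.35085093] [ 0.24596019 -0.36771307  0.71340796]
scene 113
[ 545.30821038 -205.81474586] [ 4.24880036 17.86886063] -83.85854442689002
top 149
[ 547.37410788 -207.68890916] [ 4.13334596 17.76527984] -84.57628265510608
```

Both cameras read the fin at about -84°, against 36° at the start, which is exactly four clicks. There is no force on the finger. Retreating upward.

>>> {"fn": "servo_tool", "kwargs": {
  "rotation": [
    [0,0,0],
    [0,0,0],
    [0,0,0],
    [0,0,0],
    [0,0,0],
    [0,0,0],
    [0,0,0],
    [0,0,0]
  ],
  "slide": [
    [0.02,0,0.03],
    [0.02,0,0.1],
    [0.02,0,0.25],
    [0.02,0,0.4],
    [0.02,0,0.55],
    [0.02,0,0.6],
    [0.02,0,0.6],
    [0.02,0,0.6]
  ],
  "grip": [-1,-1,-1,-1,-1,-1,-1,-1]
}}

```text
clock: 7.45
position: [573.4, -211.9, 177.9]
ee_rot: [-0.137, 0.991, 0.001, -0.001]
contact_force: [0.2, 0.5, -0.5]
gripper_width: 0.2
grasp_force: 0.0
```

```bash
python3 - <<'E'
from h import *
s=read_state(); print(s["position"],s["contact_force"],s["clock"])
c=cam("scene");P=cloud(c);z=P[...,2];im=c[0]["image"].astype(int)
m=(z>66)&(z<77)&(np.hypot(P[...,0]-543,P[...,1]+182)<60)&(im.min(2)>110)
q=P[m][:,:2]; mu=q.mean(0); w,V=np.linalg.eigh(np.cov((q-mu).T)); v=V[:,1]; a=np.degrees(np.arctan(v[1]/v[0])); print(mu,a)
if abs(a+84)<4 and s["position"][2]>150: print(job_done())
E
```

```text
[ 573.44381922 -211.90675102  177.92562367] [ 0.2348937   0.45322051 -0.54225208] 7.45
[ 545.07963527 -205.62653496] -83.88976735511675
the job is handed in; nothing more can be done
None
```

I turned the dial exactly four clicks clockwise: the fin went from about 36° to -84° and was still there after the arm had backed off. The job is handed in at 7.5 s, but the hand-in gave no verdict.

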